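# Log and box a batch of sawn toy-wagon blocks

## Task

Gather all the sawn wooden blocks lying on the bench onto the sorting tray, which stays on its cork mat meanwhile, and then log the batch by pushing the black plunger of the grey counter fully down through its stroke and letting it come back up. Next carry the loaded tray by its handle to the open carton, tip it so that the blocks slide off over the open edge into the carton, and set the empty tray back down flat and square on its mat, handle the way it was, with every block ending up in the carton. Leave the glue bottle, the mug and the awl where they are.

Things in the scene. Friction and masses are not known exactly. Their poses are not given: they have to be found in the camera images.
- block1: Sawn beech block for a toy wagon (there are 3 to 5 of them, all alike; an absent one reads None), 62 mm long (its x axis), 34 mm wide (y), 30 mm high (z), with two dark axle bores; origin at the centre of its underside as built (15 mm below its middle). About 45 g. Starts flat on the bench to the right of the tray.
- block2: Sawn beech block for a toy wagon (there are 3 to 5 of them, all alike; an absent one reads None), 62 mm long (its x axis), 34 mm wide (y), 30 mm high (z), with two dark axle bores; origin at the centre of its underside as built (15 mm below its middle). About 45 g. Starts flat on the bench to the right of the tray.
- block3: Sawn beech block for a toy wagon (there are 3 to 5 of them, all alike; an absent one reads None), 62 mm long (its x axis), 34 mm wide (y), 30 mm high (z), with two dark axle bores; origin at the centre of its underside as built (15 mm below its middle). About 45 g. Starts flat on the bench to the right of the tray.
- block4: Sawn beech block for a toy wagon (there are 3 to 5 of them, all alike; an absent one reads None), 62 mm long (its x axis), 34 mm wide (y), 30 mm high (z), with two dark axle bores; origin at the centre of its underside as built (15 mm below its middle). About 45 g. Starts flat on the bench to the right of the tray.
- block5: Sawn beech block for a toy wagon (there are 3 to 5 of them, all alike; an absent one reads None), 62 mm long (its x axis), 34 mm wide (y), 30 mm high (z), with two dark axle bores; origin at the centre of its underside as built (15 mm below its middle). About 45 g. Starts flat on the bench to the right of the tray.
- tray: Sorting tray, 240 mm long (its x), 156 mm wide (y), 0.26 kg: sheet-metal floor 6 mm thick, plywood walls 26 mm high over its underside, the sides 8 mm thick (140 mm clear between), the back wall and handle at +x (inner face x = +98 mm); the front at x = -120 mm is open. Origin: centre of the underside, z up. Starts on the mat, open edge towards the robot, handle on the far side.
- tray_handle (a point): Middle of the top edge of the tray's handle: an upright wooden board, 12 mm thick (along the tray's x), 70 mm wide (along y), standing on the back wall, rising from 26 to 80 mm above the tray's underside; this point is at x = +104, y = 0, z = +80 mm in the tray's frame.
- tray_lip (a point): Middle of the tray's open front edge, on the floor's upper face: x = -120, y = 0, z = +6 mm in the tray's frame. The metal floor is smooth: blocks start to slide at a tilt of about 14 to 21 degrees.
- mat: Thin cork mat fixed on the bench, 245 x 170 x 3 mm, the tray's place; origin at the centre of its underside, x along its length; the tray's x axis points the same way at the start.
- carton: Open cardboard carton fixed on the bench, 220 mm (x) by 250 mm (y) outside, 110 mm high, walls and floor 5 mm; origin at the centre of its underside. Stands to the robot's left, its x axis pointing roughly away from the robot.
- counter: Grey batch counter fixed on the bench, housing 85 x 85 mm and 58 mm high, with the plunger on top; origin at the centre of its underside.
- plunger_top (a point): Centre of the top of the plunger's round black palm head (46 mm across, 14 mm thick), 102 mm above the bench when up; it moves down with the plunger, to 77 mm.
- plunger (a joint): Travel of the sprung plunger, m: 0 up, 0.025 fully down against its stop. The spring takes about 3 N to start and 9 N at the bottom, and returns it by itself.
- glue: Bystander: white glue bottle with an orange cap, 56 mm across, 140 mm tall, standing at the right beyond the blocks; origin at the centre of its underside.
- mug: Bystander: white ceramic mug, 80 mm across, 85 mm high, standing beyond the carton on the left; origin at the centre of its underside.
- awl: Bystander: awl about 190 mm long with a handle, lying on the bench beyond the tray; origin under its middle.
Not all that is in view belongs to the job. Leave any pink look-alike of the block1 alone. What is shaped like the block4 but blue is not meant.

How it is judged (in metres and radians):
On the way, in this order (a step that is already met when the one before it is completed fails the run):
1. every block lies at rest on the tray, and the tray stands flat on its mat (x of block1 in the frame of tray between -0.12 and 0.105 m and y of block1 in the frame of tray between -0.075 and 0.075 m and z of block1 in the frame of tray between -0.005 and 0.075 m and linear speed of each of block1, block2, block3, block4, block5 below 0.03 m/s and x of block2 in the frame of tray between -0.12 and 0.105 m and y of block2 in the frame of tray between -0.075 and 0.075 m and z of block2 in the frame of tray between -0.005 and 0.075 m and x of block3 in the frame of tray between -0.12 and 0.105 m and y of block3 in the frame of tray between -0.075 and 0.075 m and z of block3 in the frame of tray between -0.005 and 0.075 m and x of block4 in the frame of tray between -0.12 and 0.105 m and y of block4 in the frame of tray between -0.075 and 0.075 m and z of block4 in the frame of tray between -0.005 and 0.075 m and x of block5 in the frame of tray between -0.12 and 0.105 m and y of block5 in the frame of tray between -0.075 and 0.075 m and z of block5 in the frame of tray between -0.005 and 0.075 m and horizontal distance between tray and mat below 0.03 m and height (world z) of tray below 0.012 m and angle between tray's own z axis and vertical below 0.06 rad and angle between the x axis of tray and the x axis of mat, either way round below 0.2 rad), for 0.2 s.
2. the plunger is pushed fully down (at least 22.5 of its 25 mm) (value of joint plunger above 0.0225 m), for 0.05 s.
3. the tray is tipped (more than 0.2 rad) with its open edge over the carton while at least one block is still on it (angle between tray's own z axis and vertical above 0.2 rad and x of tray_lip in the frame of carton between -0.13 and 0.13 m and y of tray_lip in the frame of carton between -0.145 and 0.145 m and z of tray_lip in the frame of carton above 0.02 m and ((x of block1 in the frame of tray between -0.12 and 0.105 m and y of block1 in the frame of tray between -0.075 and 0.075 m and z of block1 in the frame of tray between -0.005 and 0.075 m) or (x of block2 in the frame of tray between -0.12 and 0.105 m and y of block2 in the frame of tray between -0.075 and 0.075 m and z of block2 in the frame of tray between -0.005 and 0.075 m) or (x of block3 in the frame of tray between -0.12 and 0.105 m and y of block3 in the frame of tray between -0.075 and 0.075 m and z of block3 in the frame of tray between -0.005 and 0.075 m) or (x of block4 in the frame of tray between -0.12 and 0.105 m and y of block4 in the frame of tray between -0.075 and 0.075 m and z of block4 in the frame of tray between -0.005 and 0.075 m) or (x of block5 in the frame of tray between -0.12 and 0.105 m and y of block5 in the frame of tray between -0.075 and 0.075 m and z of block5 in the frame of tray between -0.005 and 0.075 m))), for 0.02 s.
At the end, for the whole second after the job is handed in: Every block lies at rest inside the carton, below its rim; the tray stands at rest and flat on its mat, within 30 mm and 0.2 rad of square, its open edge on the same side as at the start; the plunger is up again (within 5 mm) (x of block1 in the frame of carton between -0.107 and 0.107 m and y of block1 in the frame of carton between -0.122 and 0.122 m and z of block1 in the frame of carton between -0.005 and 0.1 m and linear speed of each of block1, block2, block3, block4, block5, tray below 0.03 m/s and x of block2 in the frame of carton between -0.107 and 0.107 m and y of block2 in the frame of carton between -0.122 and 0.122 m and z of block2 in the frame of carton between -0.005 and 0.1 m and x of block3 in the frame of carton between -0.107 and 0.107 m and y of block3 in the frame of carton between -0.122 and 0.122 m and z of block3 in the frame of carton between -0.005 and 0.1 m and x of block4 in the frame of carton between -0.107 and 0.107 m and y of block4 in the frame of carton between -0.122 and 0.122 m and z of block4 in the frame of carton between -0.005 and 0.1 m and x of block5 in the frame of carton between -0.107 and 0.107 m and y of block5 in the frame of carton between -0.122 and 0.122 m and z of block5 in the frame of carton between -0.005 and 0.1 m and horizontal distance between tray and mat below 0.03 m and height (world z) of tray below 0.012 m and angle between tray's own z axis and vertical below 0.06 rad and angle between the x axis of tray and the x axis of mat, either way round below 0.2 rad and x of tray_lip in the frame of mat below 0 m and value of joint plunger below 0.005 m); the robot touches nothing.
It fails at once if the glue is moved by more than 30 mm or tipped over (distance of glue from where it was at the start of the episode above 0.03 m or angle between glue's own z axis and vertical above 0.5 rad).
It fails at once if the mug is moved by more than 30 mm or tipped over (distance of mug from where it was at the start of the episode above 0.03 m or angle between mug's own z axis and vertical above 0.5 rad).
It fails at once if the awl is moved by more than 30 mm (distance of awl from where it was at the start of the episode above 0.03 m).
Of block1, block2, block3, block4, block5 only 3 to 5 are there at a start; the rules pass over those that are not, and their reading is None.
At some moment in a run one of block1, block2, block3, block4, block5 may be knocked a few centimetres aside while the robot is not near it.
It also fails if it takes over 210 s, if anything falls off the work surface, if the arm or the gripper's body presses on something with over 40 N, if the wrist force passes 120 N, or if a joint passes its speed limit or range.

## Robot

A 6-joint arm with a two-finger parallel gripper is mounted at the origin on the work surface. World frame = base frame: x ahead of the robot, y to its left, z up, the work surface at z = 0. Lengths are in m, angles in degrees, forces in N, time in s.
With the tool pointing down it reaches from about 0.35 to 0.875 m from the base axis. Payload 4.2 kg.
Tool frame: the origin (TCP) lies on the centre line of the jaws, within the pads' length; the fingertips stand r.tip_extent ahead of it and the grasp point (between the pads) lies 11 mm behind it (r.tip_extent is the distance from the TCP to the fingertips, in m); z points along the fingers, y is the line along which they close (so a half turn about z gives the same grasp; the last joint's range is limited). The gripper opens to 87 mm and grips with 3 to 60 N. Pads are 19 mm wide; open, the fingers measure 117 mm over their backs; the gripper's body (75 mm by 190 mm) begins 51 mm behind the grasp point.
Start: joints at [82.139, 22.042, 0.453, 0, -68.411, -14.817], TCP at [0.241, 0.577, 0.231] pointing down, gripper open.
Joint ranges: [-179.83, 179.83], [-69.29, 118.12], [-61.27, 80.66], [-181.25, 117.63], [-171.15, -9.14], [-177.46, 177.46]. Speed limits (degrees/s): [159.86, 159.86, 180, 180, 180, 180].

## Interface

Orientations are given as a 3x3 rotation matrix whose columns are the frame's x, y, z axes.
In Python, from station import r gives the robot as it stands.
- The arm moves only by the shell command python3 -m jog 'ROWS'. ROWS is text: rows parted by semicolons, each of 5 numbers parted by spaces: the opening, from 0 (shut) to 1 (fully open), then the shift along the world's x, y, z in mm, then the turn about the world's z in degrees. In form: hand dx dy dz roll; .... A call has 1 to 5 rows; each row shifts and turns the commanded pose from where the row before left it; what a row does not reach is not made up. A row lasts 1/8 s, in which the tool goes at most 62.5 mm and 10.7 degrees, less where a joint would pass 70% of its speed; a pose out of reach is approached as far as the arm can. A call is refused whole if a number of a shift passes 62.5 or a number of a turn 10.7, either way. A call with a gripper value outside its range is refused whole. The fingers move at their own pace and stop on an object; the grip force is fixed at half the most. Time passes only in rows, so rows that do not move let the fingers close. It gives the time, the measured TCP pose, the force, the opening and the grip force at its end, in the units of the state.
- r.sense(): the state, without advancing time (a new reading comes with each control period).
- r.capture(name): name is "side" or "top"; returns a dict with "pixels" (480x640x3 uint8, red, green, blue), "fovy" (degrees; the focal length in pixels is half the picture's height over the tangent of half this angle, whatever the lens; pixels are square), "cx", "cy" (the principal point, pixels), "origin" and "orientation" of the camera in the world. Camera axes: x right, y down, z forward; pixel columns grow to the right and rows downward; lengths in m; the calibration is good to about 2 mm. A picture is of the moment at which its call begins. There is no depth.
- r.finish_job(): hands the job in; it is judged then, once.
The state is a dict: "time_s": time; "joints": joint angles; "joint_velocities": joint speeds; "effort": joint torques, N m; "tcp_pos": TCP position; "ee_rot": TCP orientation; "wrist_force": force on the tool from outside, world axes, zero at the start; "moment": the same for the moment, N m; "gripper_width": opening from 0.0 (shut) to 1.0 (fully open); "gripper_force": force on a finger pad.
Only numpy, scipy, OpenCV 4.12 (cv2) and the standard library are available. Lean on these libraries where they do the work, as an engineer would, in place of code of your own. Each camera call takes 0.05 s, during which the arm holds its last target. There are 200 camera calls.

## Working session

There is one attempt and no reset: what is moved stays moved. The work goes in short steps, Python scripts to look and compute and a shell command to move; the robot and the scene stay as the last step left them, time stands still between calls to the robot, and variables do not carry over. Pictures are saved under pics/ and viewed, at most 14 in all, crops included, and the job is handed in when it is done.

```bash
ls; mkdir -p pics; cat > h.py <<'E'
import numpy as np, cv2
from station import r
def cap(n,fn=None):
    c=r.capture(n)
    if fn: cv2.imwrite(fn,cv2.cvtColor(c["pixels"],cv2.COLOR_RGB2BGR))
    return c
def ray(c,u,v,z):
    f=240/np.tan(np.radians(c["fovy"])/2)
    d=np.array(c["orientation"])@np.array([(u-c["cx"])/f,(v-c["cy"])/f,1.]); o=np.array(c["origin"])
    return o+d*(z-o[2])/d[2]
def proj(c,p):
    f=240/np.tan(np.radians(c["fovy"])/2)
    q=np.array(c["orientation"]).T@(np.array(p)-c["origin"]); return q[:2]/q[2]*f+[c["cx"],c["cy"]]
E
python3 - <<'E'
from h import *
for n in ("top","side"):
    c=cap(n,f"pics/{n}0.png"); print(n,c["fovy"],c["cx"],c["cy"],c["origin"],np.round(c["orientation"],3).tolist())
s=r.sense(); print(s, r.tip_extent)
E
```

```text
pics
top 55.961360816003484 314.27957377557874 240.74797562906863 [ 0.46508756 -0.02973576  1.21457098] [[-0.002, -0.997, 0.071], [-1.0, 0.002, -0.009], [0.009, -0.071, -0.997]]
side 50.26660752404275 329.20108958068965 239.92400031256741 [ 0.47682335 -0.92641007  0.82433267] [[0.997, -0.061, 0.056], [-0.082, -0.642, 0.762], [-0.011, -0.764, -0.645]]
{'time_s': 0.1, 'joints': array([ 8.21371699e+01,  2.20867708e+01,  3.87429721e-01, -2.50624952e-02,
       -6.84126259e+01, -1.48171472e+01]), 'joint_velocities': array([-0.03685479, -0.07020358,  0.18020995,  0.15754427,  0.0179679 ,
       -0.00402363]), 'effort': array([-5.06930355e-04, -3.91689491e+01,  1.87935162e+01,  4.23188031e+00,
        1.34598915e-02, -7.48592493e-05]), 'tcp_pos': array([0.24076593, 0.5761889 , 0.22956405]), 'ee_rot': array([[ 9.22610708e-01, -3.85731813e-01, -6.70249675e-04],
       [-3.85732380e-01, -9.22608799e-01, -1.88014248e-03],
       [ 1.06852519e-04,  1.99317659e-03, -9.99998008e-01]]), 'wrist_force': array([ 0.72683437, -0.15557862, -0.50432592]), 'moment': array([ 0.0046568 , -0.02996246,  0.01122526]), 'gripper_force': 0.0, 'gripper_width': 0.9969791496927672} 0.008
```

View pics/top0.png

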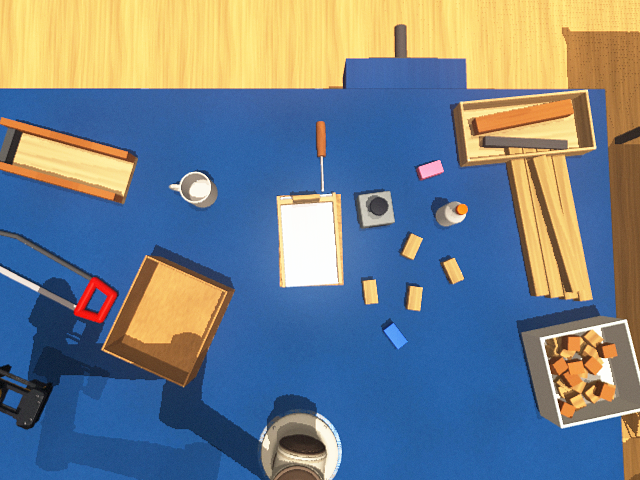

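View pics/side0.png

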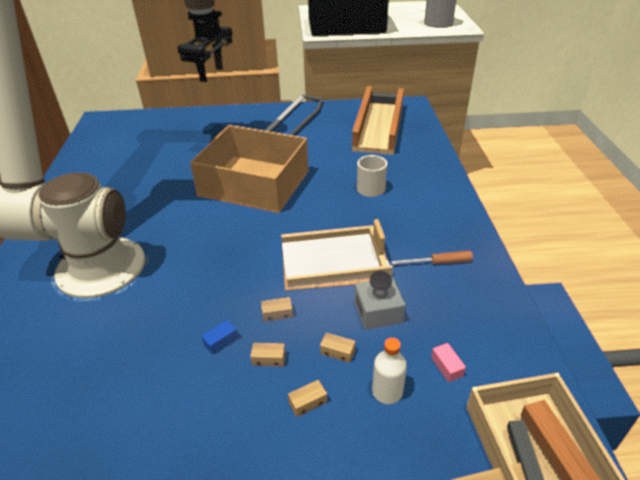

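```bash
cat >> h.py <<'E'
def wood(c,roi):
    hsv=cv2.cvtColor(c["pixels"],cv2.COLOR_RGB2HSV)
    m=((hsv[...,0]>8)&(hsv[...,0]<28)&(hsv[...,1]>60)&(hsv[...,2]>110)).astype(np.uint8)
    k=np.zeros_like(m); x0,x1,y0,y1=roi; k[y0:y1,x0:x1]=1
    return m*k
def blocks(c,roi=(350,480,222,320),z=.03,amin=80):
    out=[]
    for ct in cv2.findContours(wood(c,roi),cv2.RETR_EXTERNAL,cv2.CHAIN_APPROX_NONE)[0]:
        if cv2.contourArea(ct)<amin: continue
        w=np.array([ray(c,*p,z)[:2] for p in ct[:,0]],np.float32)
        (cx,cy),(a,b),t=cv2.minAreaRect((w*1000)); 
        if a<b: a,b,t=b,a,t+90
        M=cv2.moments(ct); out.append((M["m10"]/M["m00"],M["m01"]/M["m00"],cx,cy,a,b,(t+90)%180-90))
    return out
E
python3 - <<'E'
from h import *
c=cap("top")
for b in blocks(c): print(np.round(b,1))
hsv=cv2.cvtColor(c["pixels"],cv2.COLOR_RGB2HSV)
def rect(m,roi,z):
    k=np.zeros_like(m); x0,x1,y0,y1=roi; k[y0:y1,x0:x1]=m[y0:y1,x0:x1]
    ct=max(cv2.findContours(k,cv2.RETR_EXTERNAL,cv2.CHAIN_APPROX_NONE)[0],key=cv2.contourArea)
    w=np.array([ray(c,*p,z)[:2]*1000 for p in ct[:,0]],np.float32); q=cv2.minAreaRect(w)
    print(np.round(q[0],1),np.round(q[1],1),round(q[2],1)); print(np.round(cv2.boxPoints(q)).tolist())
notblue=((hsv[...,0]<60)|(hsv[...,1]<60)).astype(np.uint8)
print("tray");rect(notblue,(265,352,192,300),.026)
print("floor");rect(((hsv[...,1]<40)&(hsv[...,2]>200)).astype(np.uint8),(265,352,192,300),.006)
print("carton");rect(((hsv[...,0]<30)&(hsv[...,1]>60)).astype(np.uint8),(95,240,245,395),.11)
print("counter");rect(notblue,(355,400,185,235),.058)
m=((hsv[...,2]<70)).astype(np.uint8);print("plunger");rect(m,(362,392,190,222),.102)
for n,u,v,z in (("handle",302,197,.08),("handleR",342,195,.03),("glue",461,210,.14),("mug",198,187,.085),("pl",378,205,.102)): print(n,np.round(ray(c,u,v,z)*1000))
im=cv2.cvtColor(c["pixels"],cv2.COLOR_RGB2BGR); cv2.imwrite("pics/c1.png",cv2.resize(im[160:345,265:485],None,fx=3.2,fy=3.2,interpolation=2))
E
```

```text
[ 414.4  297.9  399.  -302.    61.9   35.2   -7.3]
[ 369.9  291.4  416.3 -185.7   61.8   35.     5.8]
[ 452.9  270.3  470.7 -404.3   61.6   34.4   25.5]
[ 411.6  246.2  533.9 -296.7   63.7   35.2  -24.8]
tray
[553.4 -29.3] [246.5 171.7] 2.3
[[427.0, 52.0], [434.0, -120.0], [680.0, -110.0], [673.0, 61.0]]
floor
[542.  -26.5] [219.9 141.2] 3.8
[[428.0, 37.0], [437.0, -104.0], [656.0, -90.0], [647.0, 51.0]]
carton
[353.6 313.8] [234.9 261.1] 65.9
[[187.0, 260.0], [425.0, 153.0], [521.0, 368.0], [282.0, 474.0]]
counter
[ 628.7 -196.9] [87.9 91.2] 7.9
[[579.0, -158.0], [591.0, -248.0], [678.0, -236.0], [666.0, -146.0]]
plunger
[ 630.3 -198.7] [42.1 42.6] 44.4
[[600.0, -198.0], [630.0, -229.0], [660.0, -199.0], [630.0, -169.0]]
handle [657.  -9.  80.]
handleR [ 670. -114.   30.]
glue [ 615. -393.  140.]
mug [681. 253.  85.]
pl [ 633. -199.  102.]
```

View pics/c1.png

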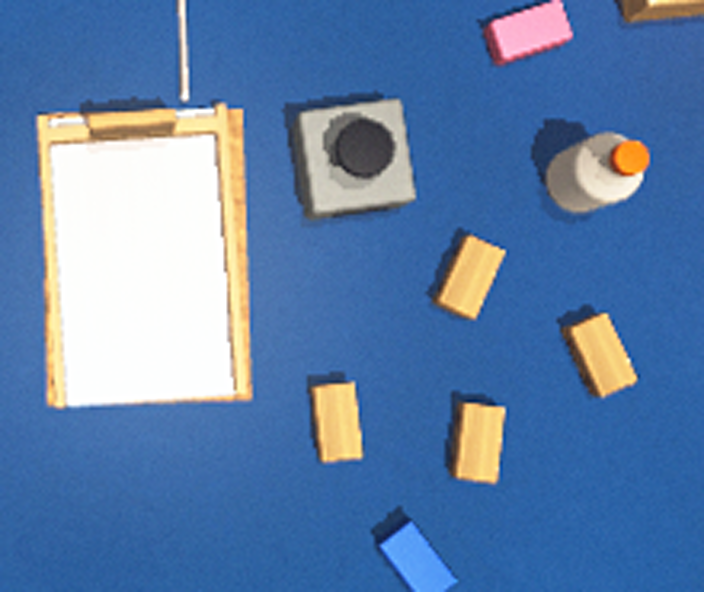

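The scene holds four uncoloured beech blocks, at px (370,291), (414,298), (453,270) and (412,246). The pink (430,169) and blue (395,334) ones are look-alikes, and the crop confirms their colours. Now I'll move to block A (416,-186).

```bash
J="python3 -m jog"; python3 -m jog '0.95 11.7 -50.8 0 -10.25; 0.95 11.7 -50.8 0 -10.25; 0.95 11.7 -50.8 0 -10.25; 0.95 11.7 -50.8 0 -10.25; 0.95 11.7 -50.8 0 -10.25'
python3 -m jog '0.95 11.7 -50.8 0 -10.25; 0.95 11.7 -50.8 0 0; 0.95 11.7 -50.8 0 0; 0.95 11.7 -50.8 0 0; 0.95 11.7 -50.8 0 0'
python3 -m jog '0.95 11.7 -50.8 0 0; 0.95 11.7 -50.8 0 0; 0.95 11.7 -50.8 0 0; 0.95 11.7 -50.8 0 0; 0.95 11.7 -50.8 0 0'
python3 -m jog '0.95 0 0 -50 0; 0.95 0 0 -50 0; 0.95 0 0 -40 0; 0.95 0 0 0 0; 0.95 0 0 0 0'
python3 - <<'E'
from h import *
s=r.sense();print(s["tcp_pos"],s["ee_rot"][:,0],s["joints"])
c=cap("top")
for b in blocks(c): print(np.round(b,1))
m=((c["pixels"].min(2)>200)).astype(np.uint8)
# floor side edges rows 215-275
L=[];R=[]
for v in range(212,280,2):
    u=np.where(m[v,265:352])[0]+265; L.append(ray(c,u[0]-.5,v,.006)[:2]);R.append(ray(c,u[-1]+.5,v,.006)[:2])
for Q in (L,R):
    Q=np.array(Q);p=np.polyfit(Q[:,0],Q[:,1],1);print("edge yaw",np.degrees(np.arctan(p[0])),"y at .553",np.polyval(p,.553))
E
```

```text
time_s: 0.78
tcp_pos: [0.2995, 0.3208, 0.2304]
ee_rot: [[0.271, -0.962, -0.0], [-0.962, -0.271, -0.0], [0.0, 0.0, -1.0]]
wrist_force: [0.4, -0.3, 1.0]
gripper_width: 0.95
gripper_force: 0.0
time_s: 1.4
tcp_pos: [0.3578, 0.067, 0.2307]
ee_rot: [[0.102, -0.995, 0.001], [-0.995, -0.102, 0.001], [-0.0, -0.001, -1.0]]
wrist_force: [0.9, 0.1, 0.4]
gripper_width: 0.948
gripper_force: 0.0
time_s: 2.02
tcp_pos: [0.4165, -0.1872, 0.2305]
ee_rot: [[0.101, -0.995, 0.0], [-0.995, -0.101, 0.0], [-0.0, -0.0, -1.0]]
wrist_force: [0.6, 1.5, -0.4]
gripper_width: 0.948
gripper_force: 0.0
time_s: 2.65
tcp_pos: [0.4177, -0.1855, 0.0919]
ee_rot: [[0.102, -0.995, 0.002], [-0.995, -0.102, -0.001], [0.001, -0.002, -1.0]]
wrist_force: [0.3, 0.7, 0.7]
gripper_width: 0.951
gripper_force: 0.0
[ 0.41767419 -0.18552165  0.09187779] [ 1.02169897e-01 -9.94766544e-01  9.13782199e-04] [ -3.46182871  15.13892084 -33.3066154    0.0471584  -41.42137618
   9.29069926]
[ 400.9  299.5  400.3 -265.5  128.3  111.5   89.8]
[ 452.9  270.3  470.7 -404.4   61.6   34.4   25.5]
[ 411.6  246.2  534.1 -296.8   63.2   35.2  -24.8]Traceback (most recent call last):
  File "<stdin>", line 9, in <module>
IndexError: index 0 is out of bounds for axis 0 with size 0
```

```bash
python3 -m jog '0.95 -1 0 -40 0; 0.95 0 0 -32 0; 0.95 0 0 0 0; 0 0 0 0 0; 0 0 0 0 0' | tail -5
python3 -m jog '0 0 0 0 0; 0 0 0 0 0; 0 0 0 0 0; 0 0 0 40 0; 0 0 0 40 0'
python3 - <<'E'
from h import *
c=cap("top")
m=((c["pixels"].min(2)>190)).astype(np.uint8)
L=[];R=[]
for v in range(215,280,2):
    u=np.where(m[v,270:350])[0]+270
    if len(u)>30: L.append(ray(c,u[0]-.5,v,.009)[:2]);R.append(ray(c,u[-1]+.5,v,.009)[:2])
for Q in (L,R):
    Q=np.array(Q);print(len(Q));p=np.polyfit(Q[:,0],Q[:,1],1);print("edge yaw",np.degrees(np.arctan(p[0])),"y at .553",np.polyval(p,.553))
E
```

```text
tcp_pos: [0.4169, -0.1854, 0.0203]
ee_rot: [[0.102, -0.995, 0.004], [-0.995, -0.102, -0.0], [0.001, -0.004, -1.0]]
wrist_force: [-1.0, 0.3, 0.1]
gripper_width: 0.806
gripper_force: 0.0
time_s: 3.95
tcp_pos: [0.415, -0.1853, 0.0994]
ee_rot: [[0.101, -0.995, -0.001], [-0.995, -0.101, 0.0], [-0.0, 0.001, -1.0]]
wrist_force: [1.3, 0.2, -1.4]
gripper_width: 0.709
gripper_force: 30.0
13
edge yaw 19.45483930472518 y at .553 0.02644589455690108
13
edge yaw 3.6959735615665577 y at .553 -0.094369882732488
```

```bash
python3 -m jog '0 44 49 10 -2.8; 0 44 49 0 0; 0 44 49 0 0; 0 44 50 0 0; 0 0 0 0 0'|head -2
python3 -m jog '0 0 0 -40 0; 0 0 0 -38 0; 0 0 0 0 0; 0.78 0 0 0 0; 0.78 0 0 0 0'
python3 -m jog '0.78 0 0 0 0; 0.78 0 0 30 0; 0.95 -48 -40 50 0; 0.95 -60 -60 40 -10; 0.95 -35 -60 0 0'
python3 - <<'E'
from h import *
c=cap("top","pics/t2.png")
for b in blocks(c): print(np.round(b,1))
im=cv2.cvtColor(c["pixels"],cv2.COLOR_RGB2BGR); cv2.imwrite("pics/c2.png",cv2.resize(im[160:345,265:485],None,fx=3.2,fy=3.2,interpolation=2))
E
```

```text
time_s: 4.62
tcp_pos: [0.5843, 0.0038, 0.1075]
time_s: 5.25
tcp_pos: [0.5818, 0.0004, 0.031]
ee_rot: [[0.052, -0.999, 0.001], [-0.999, -0.052, 0.0], [-0.0, -0.001, -1.0]]
wrist_force: [0.1, -0.8, 0.3]
gripper_width: 0.771
gripper_force: 0.0
time_s: 5.88
tcp_pos: [0.4728, -0.1252, 0.1286]
ee_rot: [[-0.12, -0.993, 0.006], [-0.993, 0.12, 0.0], [-0.001, -0.006, -1.0]]
wrist_force: [0.2, -0.3, -0.8]
gripper_width: 0.936
gripper_force: 0.0
[ 414.4  297.9  399.1 -302.    61.6   35.2   -7.3]
[ 452.9  270.3  470.7 -404.4   61.6   34.4   25.5]
[ 3.707e+02  2.718e+02  4.747e+02 -1.906e+02  1.308e+02  1.129e+02
 -4.000e-01]
[ 411.6  246.2  534.1 -296.8   63.2   35.2  -24.8]
```

View pics/c2.png

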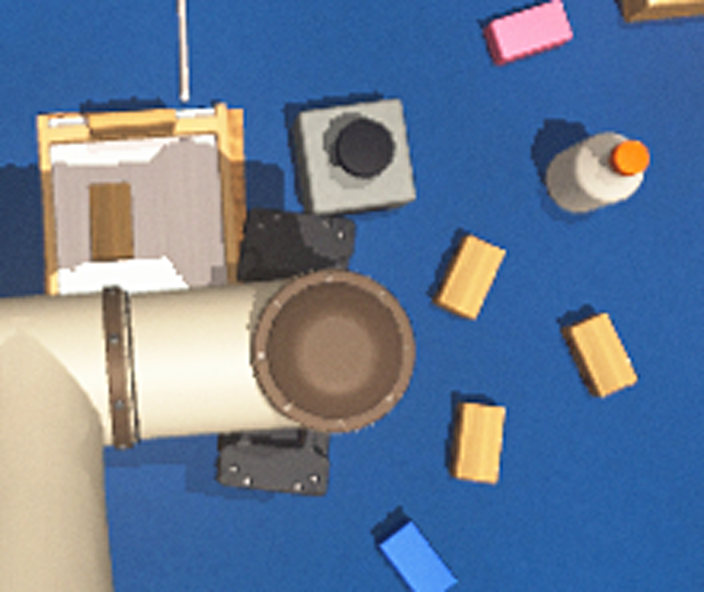

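```bash
python3 -m jog '0.95 -18.5 -44 0 0; 0.95 -18.5 -44 0 0; 0.95 -18.5 -44 0 0; 0.95 -18.5 -44 0 0; 0.95 0 0 -50 0'|grep tcp
python3 -m jog '0.95 0 0 0 0; 0.95 0 0 -10 0; 0.95 0 0 0 0'|grep -E "tcp|ee"
```

```text
tcp_pos: [0.4008, -0.3044, 0.0787]
tcp_pos: [0.3993, -0.3003, 0.0663]
ee_rot: [[-0.12, -0.993, 0.001], [-0.993, 0.12, -0.0], [0.0, -0.001, -1.0]]
```

```bash
python3 -m jog '0.95 0 -2 -25 0; 0.95 0 0 -21 0; 0.95 0 0 0 0; 0 0 0 0 0; 0 0 0 0 0'|grep tcp
python3 -m jog '0 0 0 0 0; 0 0 0 0 0; 0 0 0 0 0; 0 0 0 45 0; 0 0 0 45 0'|grep -E "tcp|grip"
python3 -m jog '0 30 40 0 10; 0 30 40 0 0; 0 30 40 0 0; 0 30 40 0 0; 0 30 40 0 0'|grep -E "tcp"
python3 -m jog '0 33 43 0 0; 0 0 0 0 0; 0 0 0 0 0'|grep -E "tcp|ee|grip"
```

```text
tcp_pos: [0.3995, -0.3028, 0.0209]
tcp_pos: [0.398, -0.3025, 0.1101]
gripper_width: 0.71
gripper_force: 30.0
tcp_pos: [0.5491, -0.1012, 0.1094]
tcp_pos: [0.5808, -0.0596, 0.109]
ee_rot: [[0.053, -0.999, -0.002], [-0.999, -0.053, -0.0], [-0.0, 0.002, -1.0]]
gripper_width: 0.704
gripper_force: 30.0
```

```bash
python3 -m jog '0 0 0 -40 0; 0 0 0 -38 0; 0 0 0 0 0; 0.78 0 0 0 0; 0.78 0 0 0 0'|grep -E "tcp|force"
python3 -m jog '0.78 0 0 0 0; 0.78 0 0 50 0; 0.95 0 0 50 0; 0.95 -9 -47 0 -9.3; 0.95 -9 -47 0 -9.3'|grep -E "tcp|grip"
python3 -m jog '0.95 -9 -47 0 -9.3; 0.95 -10 -47 0 0; 0.95 -10 -47 0 0; 0.95 0 0 0 0; 0.95 0 0 0 0'|grep -E "tcp|ee"
python3 - <<'E'
from h import *
c=cap("top","pics/t3.png")
for b in blocks(c): print(np.round(b,1))
E
```

```text
tcp_pos: [0.5819, -0.0599, 0.0329]
wrist_force: [0.1, 0.5, 0.3]
gripper_force: 0.0
tcp_pos: [0.5638, -0.154, 0.1333]
gripper_width: 0.938
gripper_force: 0.0
tcp_pos: [0.5344, -0.2945, 0.1318]
ee_rot: [[-0.421, -0.907, 0.0], [-0.907, 0.421, 0.0], [-0.0, -0.0, -1.0]]
[ 460.8  247.1  535.  -424.8  160.1  138.7  -50.7]
[ 403.7  233.9  557.9 -278.2   83.7   31.3   13.8]
[ 3.534e+02  2.310e+02  5.706e+02 -1.481e+02  5.560e+01  2.640e+01
 -4.000e-01]
```

```bash
python3 -m jog '0.8 0 -2 0 10; 0.7 0 0 0 10; 0.6 0 0 0 10; 0.6 0 0 0 10; 0.6 0 0 0 10'|grep -E "tcp"
python3 -m jog '0.6 0 0 0 10; 0.6 0 0 0 10; 0.6 0 0 0 10; 0.6 0 0 0 10; 0.6 0 0 -40 0'|grep -E "tcp"
python3 -m jog '0.6 0 0 0 0; 0.6 0 0 0 0'|grep -E "tcp|ee|width"
```

```text
tcp_pos: [0.5351, -0.2951, 0.1319]
tcp_pos: [0.538, -0.296, 0.0949]
tcp_pos: [0.5355, -0.2962, 0.0927]
ee_rot: [[0.908, -0.419, 0.001], [-0.419, -0.908, -0.001], [0.001, 0.0, -1.0]]
gripper_width: 0.596
```

```bash
python3 -m jog '0.6 -1 -1 -40 0; 0.6 0 0 -32 0; 0.6 0 0 0 0; 0 0 0 0 0; 0 0 0 0 0'|grep -E "tcp|force"
python3 -m jog '0 0 0 0 0; 0 0 0 0 0; 0 0 0 0 0; 0 0 0 50 0; 0 0 0 50 0'|grep -E "tcp|grip"
python3 -m jog '0 -5.3 49 0 9.3; 0 -5.3 49 0 9.3; 0 -5.3 49 0 9.2; 0 -5.3 49 0 0; 0 -5.3 49 0 0'|grep -E "tcp"
python3 -m jog '0 -5.3 49 0 0; 0 0 0 0 0; 0 0 0 0 0'|grep -E "tcp|ee|grip"
```

```text
tcp_pos: [0.535, -0.298, 0.0218]
wrist_force: [0.4, 0.3, 0.3]
gripper_force: 0.0
tcp_pos: [0.533, -0.2975, 0.1202]
gripper_width: 0.388
gripper_force: 30.0
tcp_pos: [0.5066, -0.0511, 0.1198]
tcp_pos: [0.5016, -0.0037, 0.1197]
ee_rot: [[0.999, 0.051, -0.0], [0.051, -0.999, -0.0], [-0.0, 0.0, -1.0]]
gripper_width: 0.39
gripper_force: 30.0
```

```bash
python3 -m jog '0 0 2 -45 0; 0 0 0 -43 0; 0 0 0 0 0; 0.5 0 0 0 0; 0.5 0 0 0 0'|grep -E "tcp|force"
python3 -m jog '0.5 0 0 0 0; 0.5 0 0 50 0; 0.95 0 0 50 0; 0.95 -3.4 -44.7 0 -9.6; 0.95 -3.4 -44.7 0 -9.6'|grep -E "tcp|grip"
python3 -m jog '0.95 -3.4 -44.7 0 -9.6; 0.95 -3.4 -44.7 0 -9.6; 0.95 -3.4 -44.7 0 -9.6; 0.95 -3.4 -44.7 0 -9.6; 0.95 -3.4 -44.7 0 -9.8'|grep -E "tcp"
python3 -m jog '0.95 -3.4 -44.7 0 0; 0.95 -3.4 -44.7 0 0; 0.95 0 0 0 0; 0.95 0 0 -40 0; 0.95 0 0 0 0'|grep -E "tcp|ee"
python3 - <<'E'
from h import *
c=cap("top","pics/t4.png")
im=cv2.cvtColor(c["pixels"],cv2.COLOR_RGB2BGR); cv2.imwrite("pics/c4.png",cv2.resize(im[160:345,265:485],None,fx=3.2,fy=3.2,interpolation=2))
E
```

```text
tcp_pos: [0.5023, -0.002, 0.0326]
wrist_force: [0.2, -0.7, -0.1]
gripper_force: 0.0
tcp_pos: [0.4953, -0.0915, 0.1333]
gripper_width: 0.757
gripper_force: 0.0
tcp_pos: [0.4777, -0.316, 0.1323]
tcp_pos: [0.4689, -0.4019, 0.089]
ee_rot: [[0.431, -0.902, -0.006], [-0.902, -0.431, 0.004], [-0.006, 0.004, -1.0]]
```

View pics/c4.png

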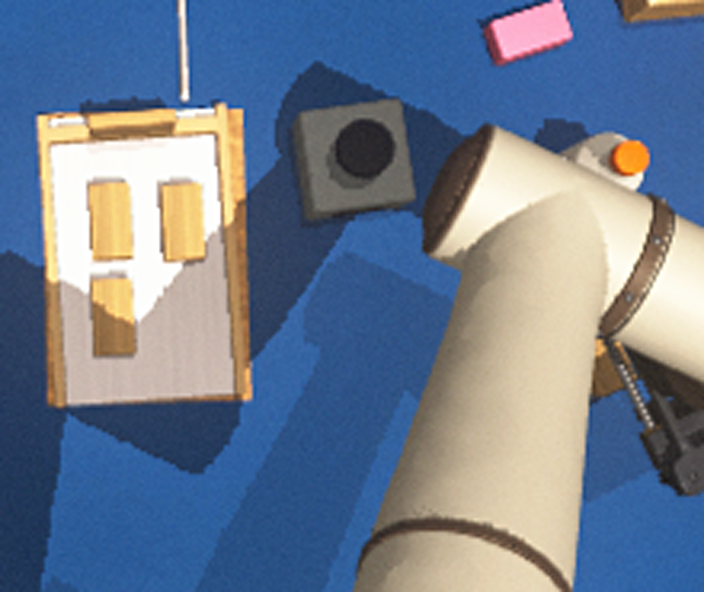

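```bash
python3 -m jog '0.95 2 -2 -40 0; 0.95 0 0 -29 0; 0.95 0 0 0 0; 0 0 0 0 0; 0 0 0 0 0'|grep -E "tcp|force"
python3 -m jog '0 0 0 0 0; 0 0 0 0 0; 0 0 0 0 0; 0 0 0 50 0; 0 0 0 50 0'|grep -E "tcp|grip"
```

```text
tcp_pos: [0.4745, -0.4065, 0.0249]
wrist_force: [0.5, 0.8, 0.4]
gripper_force: 0.0
tcp_pos: [0.4727, -0.4057, 0.1232]
gripper_width: 0.71
gripper_force: 30.0
```

```bash
python3 -m jog '0 2.8 49.4 0 -7.5; 0 2.8 49.4 0 -7.5; 0 2.8 49.4 0 -7.5; 0 2.8 49.4 0 0; 0 2.8 49.4 0 0'|grep -E "tcp"
python3 -m jog '0 2.8 49.4 0 0; 0 2.8 49.4 0 0; 0 0 0 0 0; 0 0 0 0 0'|grep -E "tcp|ee|grip"
```

```text
tcp_pos: [0.487, -0.1574, 0.1227]
tcp_pos: [0.4926, -0.0601, 0.1226]
ee_rot: [[0.053, -0.999, -0.0], [-0.999, -0.053, 0.0], [-0.0, 0.0, -1.0]]
gripper_width: 0.71
gripper_force: 30.0
```

```bash
python3 -m jog '0 0 0 -45 0; 0 0 0 -44 0; 0 0 0 0 0; 0.78 0 0 0 0; 0.78 0 0 0 0'|grep -E "tcp|force"
python3 -m jog '0.78 0 0 0 0; 0.78 0 0 55 0; 0.7 0 0 55 0; 0 35 -35 0 0; 0 35 -35 0 0'|grep -E "tcp"
python3 -m jog '0 35 -35 0 0; 0 35 -35 0 0; 0 0 0 0 0; 0 0 0 0 0'|grep -E "tcp|width"
python3 - <<'E'
from h import *
c=cap("top","pics/t5.png");d=cap("side","pics/s5.png")
a=[cv2.cvtColor(c["pixels"],cv2.COLOR_RGB2BGR)[170:330,260:460],cv2.cvtColor(d["pixels"],cv2.COLOR_RGB2BGR)[210:370,240:440]]
cv2.imwrite("pics/c5.png",cv2.resize(np.hstack(a),None,fx=2,fy=2,interpolation=2))
E
```

```text
tcp_pos: [0.4932, -0.0605, 0.0347]
wrist_force: [1.0, -0.6, -0.1]
gripper_force: 0.0
tcp_pos: [0.564, -0.1305, 0.146]
tcp_pos: [0.632, -0.1999, 0.1434]
gripper_width: 0.1
```

View pics/c5.png

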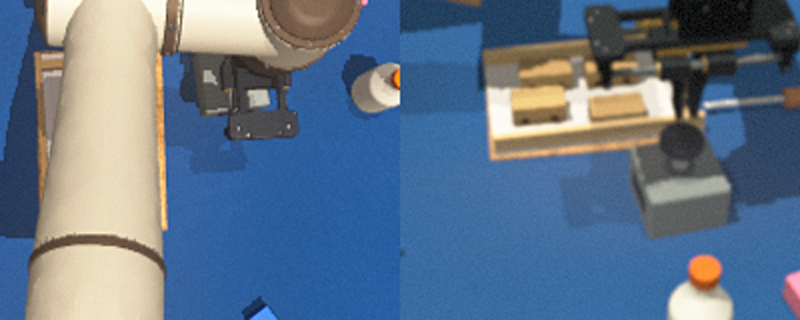

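```bash
python3 -m jog '0 0 0 -30 0; 0 0 0 -15 0; 0 0 0 -14 0; 0 0 0 0 0; 0 0 0 0 0'|grep -E "tcp|wrist"
python3 -m jog '0 0 0 -2 0; 0 0 0 0 0; 0 0 0 0 0'|grep -E "tcp|wrist"
```

```text
tcp_pos: [0.6325, -0.1992, 0.0868]
wrist_force: [-3.4, 3.2, 8.3]
tcp_pos: [0.6326, -0.1992, 0.0855]
wrist_force: [-3.8, 3.5, 10.2]
```

```bash
python3 -m jog '0 0 0 -2 0; 0 0 0 0 0; 0 0 0 0 0'|grep -E "tcp|wrist"
python3 -m jog '0 0 0 30 0; 0 0 0 40 0; 0 0 0 0 0'|grep -E "tcp|wrist"
```

```text
tcp_pos: [0.6326, -0.1992, 0.0854]
wrist_force: [-6.5, 4.8, 17.0]
tcp_pos: [0.6349, -0.2001, 0.1553]
wrist_force: [0.9, -0.0, 0.2]
```

```bash
python3 - <<'E'
from h import *
from math import *
c0=r.capture("top")
# rim corners from first picture, at z=.11
for u,v in ((150,256),(233,291),(185,386),(103,350)): print(np.round(ray(c0,u,v,.11)[:2]*1000))
for u,v in ((306,197),): print("handle", np.round(ray(c0,u,v,.083)*1000))
im=cv2.imread("pics/top0.png"); cv2.imwrite("pics/cart.png",np.hstack([cv2.resize(im[245:395,95:245],None,fx=3.4,fy=3.4,interpolation=2),cv2.resize(im[180:225,270:350],(280,510*280//280),interpolation=2)[:510]]))
E
```

```text
[507. 360.]
[421. 158.]
[196. 270.]
[281. 468.]
handle [656. -20.  83.]
```

View pics/cart.png

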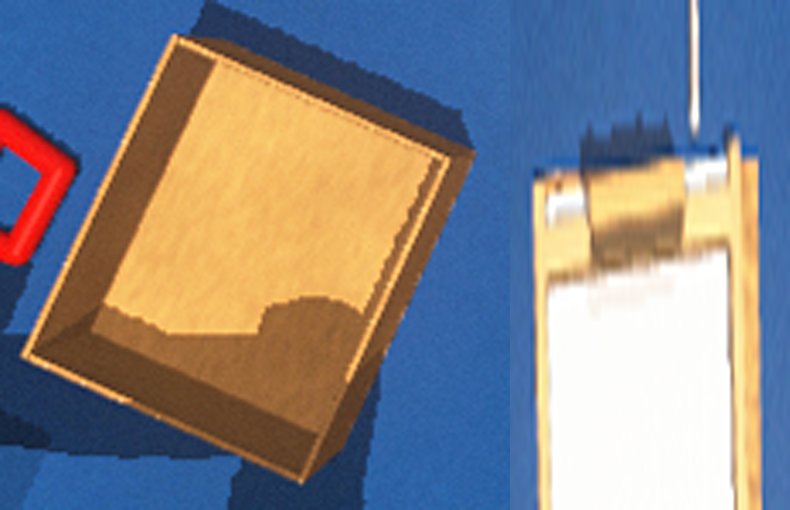

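```bash
python3 - <<'E'
from h import *
c=r.capture("top")
P=[ray(c,95+a/3.4,245+b/3.4,.11)[:2]*1000 for a,b in ((176,37),(447,155),(26,355),(312,455))]
P.append(ray(c,95+300/3.4,245+482/3.4,.0)[:2]*1000);P.append(ray(c,95+473/3.4,245+152/3.4,.0)[:2]*1000)
print(np.round(P))
d=P[1]-P[0];print(np.hypot(*d),np.degrees(np.arctan2(*-d[::-1])));d=P[0]-P[2];print(np.hypot(*d),np.degrees(np.arctan2(*d[::-1])))
E
```

```text
[[507. 368.]
 [422. 173.]
 [283. 469.]
 [212. 266.]
 [167. 304.]
 [420. 173.]]
212.4841405285509 66.52515265595073
245.67513159608797 -24.061714253906732
```

```bash
python3 -m jog '0.4 5.5 45 0 0; 0.4 5.5 45 0 0; 0.4 5.5 45 0 0; 0.4 5.5 45 0 0; 0.4 0 0 0 0'|grep -E "tcp|ee"
python3 -m jog '0.4 0 0 -30 0; 0.4 0 0 0 0;0.4 0 0 0 0'|grep -E "tcp|ee|width"
python3 - <<'E'
from h import *
d=cap("side","pics/s6.png")
a=cv2.cvtColor(d["pixels"],cv2.COLOR_RGB2BGR)[170:320,260:440]
print(proj(d,[.6565,-.02,.083]),proj(d,r.sense()["tcp_pos"]))
cv2.imwrite("pics/c6.png",cv2.resize(a,None,fx=4,fy=4,interpolation=2))
E
```

```text
tcp_pos: [0.6541, -0.0171, 0.1488]
ee_rot: [[0.057, -0.998, -0.003], [-0.998, -0.057, -0.0], [0.0, 0.003, -1.0]]
tcp_pos: [0.6548, -0.0209, 0.1208]
ee_rot: [[0.052, -0.999, -0.0], [-0.999, -0.052, -0.001], [0.001, 0.0, -1.0]]
gripper_width: 0.396
[378.11572434 228.61098858] [378.47145171 215.5961508 ]
```

View pics/c6.png

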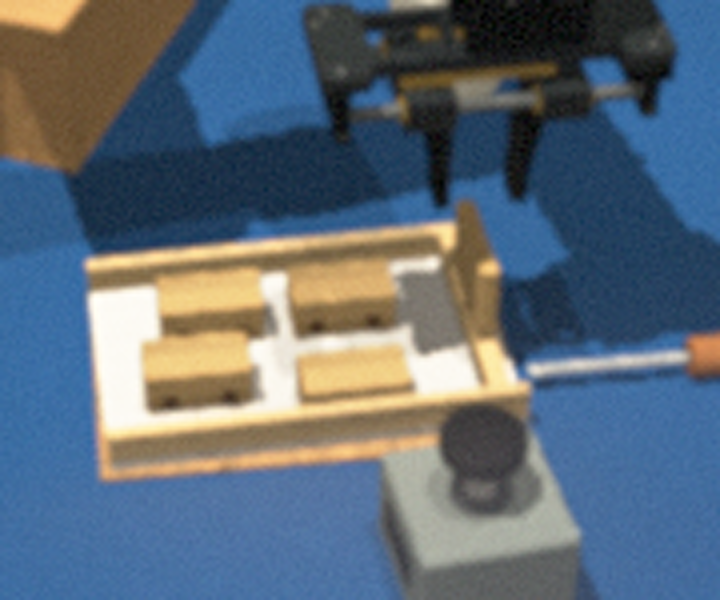

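```bash
python3 -m jog '0.4 2 1 -40 0; 0.4 0 0 -36 0; 0.4 0 0 0 0; 0 0 0 0 0; 0 0 0 0 0'|grep -E "tcp|wrist|width|force"
python3 -m jog '0 0 0 0 0; 0 0 0 0 0; 0 0 0 0 0;0 0 0 0 0'|grep -E "tcp|wrist|width|force|ee"
```

```text
tcp_pos: [0.6582, -0.019, 0.047]
wrist_force: [-0.5, 0.0, -0.1]
gripper_width: 0.251
gripper_force: 0.0
tcp_pos: [0.6574, -0.0191, 0.0462]
ee_rot: [[0.054, -0.999, 0.002], [-0.999, -0.054, -0.0], [0.0, -0.002, -1.0]]
wrist_force: [-0.9, -0.3, 5.6]
gripper_width: 0.133
gripper_force: 30.0
```

```bash
python3 -m jog '0 0 0 8 0; 0 0 0 10 0; 0 0 0 12 0; 0 0 0 0 0; 0 0 0 0 0'|grep -E "tcp|wrist|width|force"
python3 - <<'E'
from h import *
print(r.sense()["moment"])
d=cap("side","pics/s7.png")
cv2.imwrite("pics/c7.png",cv2.resize(cv2.cvtColor(d["pixels"],cv2.COLOR_RGB2BGR)[170:320,260:440],None,fx=4,fy=4,interpolation=2))
E
```

```text
tcp_pos: [0.6565, -0.0191, 0.0745]
wrist_force: [-0.4, -0.6, -4.9]
gripper_width: 0.133
gripper_force: 30.0
[ 0.13653264 -0.41373491  0.01809869]
```

View pics/c7.png

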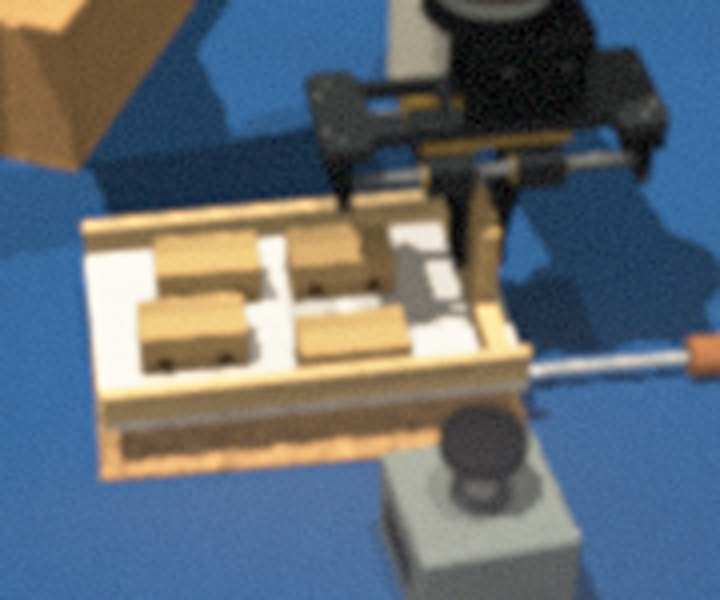

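```bash
python3 -m jog '0 0 0 10 0; 0 0 0 20 0; 0 0 0 25 0; 0 0 0 25 0; 0 0 0 20 0'|grep -E "tcp|force"
python3 -m jog '0 0 0 10 0; 0 -2 10 0 0; 0 -4 16 0 1.8; 0 -5 20 0 1.8; 0 -6 24 0 1.8'|grep -E "tcp"
python3 -m jog '0 -6 26 0 1.8; 0 -6 26 0 1.8; 0 -6 26 0 1.8; 0 -6 26 0 1.8; 0 -6 26 0 1.8'|grep -E "tcp"
python3 -m jog '0 -6 26 0 1.8; 0 -6 26 0 1.8; 0 -6 26 0 0; 0 -6 26 0 0; 0 -6 26 0 0'|grep -E "tcp"
python3 -m jog '0 -6 26 0 0; 0 -5 22 0 0; 0 -4 16 0 0; 0 -2 8 0 0; 0 0 0 0 0'|grep -E "tcp"
python3 -m jog '0 0 0 0 0'
python3 - <<'E'
from h import *
c=cap("top","pics/t8.png");d=cap("side","pics/s8.png")
f=lambda c:cv2.cvtColor(c["pixels"],cv2.COLOR_RGB2BGR)
cv2.imwrite("pics/c8.png",np.hstack([cv2.resize(f(c)[130:400,80:330],(500,540)),cv2.resize(f(d)[80:280,180:290+0],(297,540))]))
E
```

```text
tcp_pos: [0.657, -0.0191, 0.1763]
wrist_force: [0.0, -0.4, -3.6]
gripper_force: 30.0
tcp_pos: [0.639, 0.0525, 0.1838]
tcp_pos: [0.6086, 0.183, 0.184]
tcp_pos: [0.5785, 0.3128, 0.184]
tcp_pos: [0.5627, 0.383, 0.1845]
time_s: 29.58
tcp_pos: [0.563, 0.3821, 0.1846]
ee_rot: [[0.358, -0.934, -0.0], [-0.934, -0.358, -0.0], [0.0, 0.0, -1.0]]
wrist_force: [0.5, -0.1, -3.6]
gripper_width: 0.136
gripper_force: 30.0
```

View pics/c8.png

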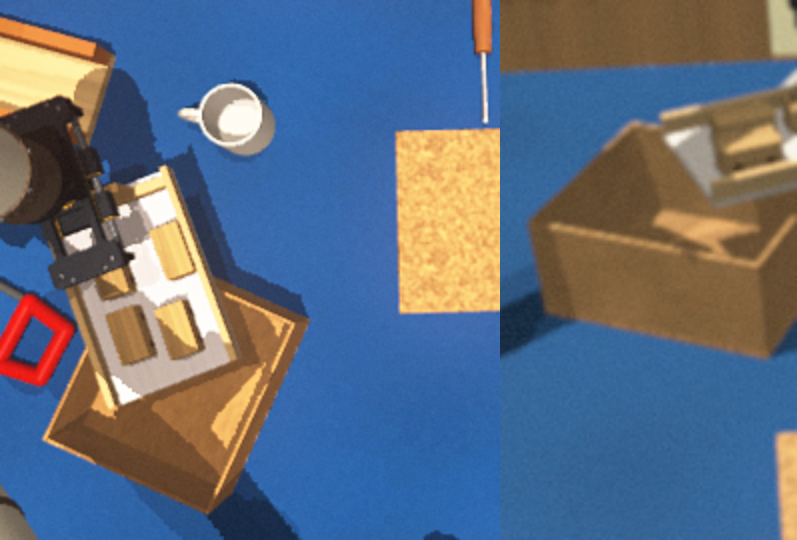

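```bash
python3 - <<'E'
from h import *
c=r.capture("top"); hsv=cv2.cvtColor(c["pixels"],cv2.COLOR_RGB2HSV)
k=np.zeros((480,640),np.uint8); k[185:300,265:360]=((hsv[...,0]<40)&(hsv[...,1]>50))[185:300,265:360]
ct=max(cv2.findContours(k,0,1)[0],key=cv2.contourArea)
w=np.array([ray(c,*p,.003)[:2]*1000 for p in ct[:,0]],np.float32); print(cv2.minAreaRect(w),cv2.contourArea(ct))
E
python3 -m jog '0 -1 4 -5 0; 0 -1 3 -8 0; 0 0 0 -8 0; 0 0 0 -4 0; 0 0 0 0 0'|grep -E "tcp|wrist"
python3 -m jog '0 0 0 -4 0; 0 0 0 0 0'|grep -E "tcp|wrist"
python3 -m jog '0 0 0 -2 0; 0 0 0 0 0'|grep -E "tcp|wrist"
```

```text
((554.21044921875, -29.64006805419922), (245.48194885253906, 170.56285095214844), 1.4488238096237183) 5605.5
tcp_pos: [0.5606, 0.3897, 0.159]
wrist_force: [1.5, -0.7, -5.4]
tcp_pos: [0.5606, 0.3897, 0.1554]
wrist_force: [0.4, -0.4, -3.8]
tcp_pos: [0.5607, 0.3898, 0.1535]
wrist_force: [0.1, 0.5, -4.3]
```

```bash
python3 -m jog '0 0 0 -1.5 0; 0 0 0 0 0'|grep -E "tcp|wrist"
python3 -m jog '0 0 0 -1.5 0; 0 0 0 0 0'|grep -E "tcp|wrist"
python3 -m jog '0 0 0 -1 0; 0 0 0 0 0'|grep -E "tcp|wrist"
python3 -c "
from h import *
print(r.sense()['moment'])"
```

```text
tcp_pos: [0.5609, 0.3899, 0.1532]
wrist_force: [-0.6, -1.0, 1.3]
tcp_pos: [0.5609, 0.39, 0.1531]
wrist_force: [-3.2, -1.0, 7.4]
tcp_pos: [0.561, 0.39, 0.1531]
wrist_force: [-2.5, -1.1, 9.1]
[-0.34033656  1.65023967 -0.01762055]
```

```bash
python3 -m jog '0 0 0 2.5 0; 0 0 0 0 0; 0 0 0 0 0'|grep -E "tcp|wrist"
python3 -m jog '0.25 0 0 0 0; 0.25 0 0 0 0; 0.4 0 0 0 0; 0.4 0 0 0 0'|grep -E "tcp|wrist|width"
python3 - <<'E'
from h import *
d=cap("side","pics/s9.png");c=cap("top","pics/t9.png")
f=lambda c:cv2.cvtColor(c["pixels"],cv2.COLOR_RGB2BGR)
cv2.imwrite("pics/c9.png",np.hstack([cv2.resize(f(d)[80:220,180:340],(640,560))]))
E
```

```text
tcp_pos: [0.5609, 0.3899, 0.1531]
wrist_force: [-2.0, -0.9, 5.3]
tcp_pos: [0.5608, 0.3899, 0.1518]
wrist_force: [0.5, -0.2, -0.1]
gripper_width: 0.368
```

View pics/c9.png

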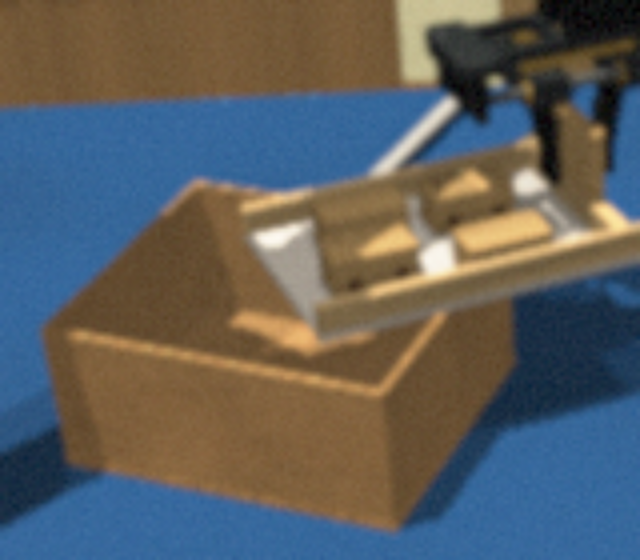

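```bash
python3 -m jog '0.5 0 0 30 0; 0.6 0 0 40 0; 1 0 0 0 10; 1 0 0 0 10; 1 0 0 0 10'|grep -E "tcp"
python3 -m jog '1 0 0 0 10; 1 0 0 0 10; 1 0 0 0 10; 1 0 0 0 10; 1 0 0 0 10'|grep -E "tcp"
python3 -m jog '1 0 0 0 10; 1 0 0 0 0; 1 0 0 0 0'|grep -E "tcp|ee|width"
python3 - <<'E'
from h import *
d=cap("side","pics/s10.png");c=cap("top","pics/t10.png")
f=lambda c:cv2.cvtColor(c["pixels"],cv2.COLOR_RGB2BGR)
t=r.sense()["tcp_pos"]
print(proj(d,t),proj(c,t))
cv2.imwrite("pics/c10.png",np.hstack([cv2.resize(f(d)[70:170,240:360],(480,400)),cv2.resize(f(c)[200:300,80:160],(320,400))]))
E
```

```text
tcp_pos: [0.5607, 0.3899, 0.2222]
tcp_pos: [0.5607, 0.3899, 0.2221]
tcp_pos: [0.5607, 0.3899, 0.2221]
ee_rot: [[0.934, 0.356, -0.0], [0.356, -0.934, -0.0], [-0.0, 0.0, -1.0]]
gripper_width: 0.998
[322.6865518   97.18685603] [119.13206241 229.52280071]
```

View pics/c10.png

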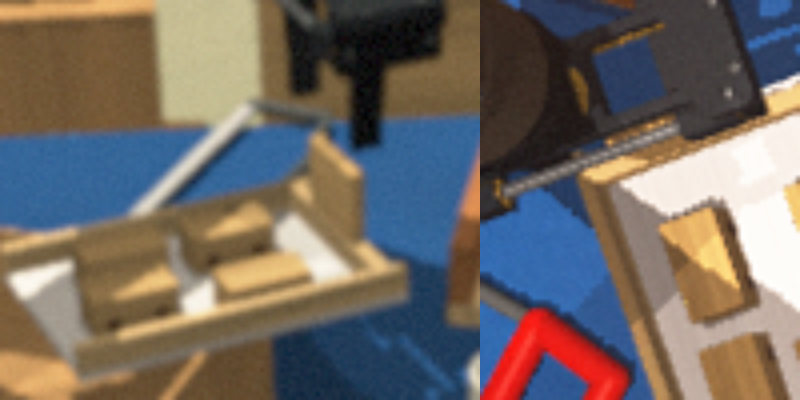

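```bash
python3 - <<'E'
from h import *
d=r.capture("side")
a=ray(d,318.7,102.8,.19);b=ray(d,330.5,115.2,.19)
print(a,b,(a+b)/2,np.linalg.norm(a-b),np.degrees(np.arctan2(*(a-b)[1::-1])))
print(r.sense()["tcp_pos"],r.sense()["joints"])
E
```

```text
[0.55139834 0.42464956 0.19      ] [0.57810928 0.34514611 0.19      ] [0.56475381 0.38489784 0.19      ] 0.08387056972436319 108.57091070672325
[0.56076633 0.38985488 0.22210961] [ 4.83393397e+01  2.80497183e+01  8.86979690e+00  4.48780046e-04
 -7.08228411e+01  6.26158644e+01]
```

```bash
python3 -m jog '1 1 -3 -15 0; 1 0 0 0 0; 1 0 0 -7 0; 1 0 0 0 0'|grep -E "tcp|wrist"
python3 -m jog '1 0 0 -7 0; 1 0 0 0 0; 1 0 0 0 0'|grep -E "tcp|wrist"
python3 -m jog '1 0 0 -7 0; 1 0 0 0 0; 1 0 0 0 0'|grep -E "tcp|wrist"
```

```text
tcp_pos: [0.5615, 0.3867, 0.1993]
wrist_force: [-0.5, 0.5, 0.2]
tcp_pos: [0.5618, 0.3869, 0.1932]
wrist_force: [0.0, -0.4, 0.1]
tcp_pos: [0.5618, 0.3869, 0.186]
wrist_force: [-0.0, -0.2, 0.1]
```

```bash
python3 -m jog '1 0 0 -4 0; 1 0 0 0 0; 0.85 0 0 0 0; 0.85 0 0 0 0; 0 0 0 0 0'|grep -E "tcp|wrist|width"
python3 -m jog '0 0 0 0 0; 0 0 0 0 0; 0 0 0 0 0; 0 0 0 0 0'|grep -E "tcp|wrist|width|force"
```

```text
tcp_pos: [0.5619, 0.3873, 0.1823]
wrist_force: [0.4, 1.4, -1.3]
gripper_width: 0.808
tcp_pos: [0.5619, 0.3872, 0.1822]
wrist_force: [0.5, 1.6, -0.1]
gripper_width: 0.796
gripper_force: 30.0
```

```bash
python3 -m jog '0 -3 -1 5 0; 0 -3.5 -1.4 6 0; 0 -3.5 -1.4 6 0; 0 -3.5 -1.4 5 0; 0 0 0 0 0'|grep -E "tcp|wrist|width"
python3 - <<'E'
from h import *
print(r.sense()["moment"])
d=cap("side","pics/s11.png");c=cap("top","pics/t11.png")
f=lambda c:cv2.cvtColor(c["pixels"],cv2.COLOR_RGB2BGR)
cv2.imwrite("pics/c11.png",np.hstack([cv2.resize(f(d)[70:230,180:340],(560,560)),cv2.resize(f(c)[220:380,100:160+0+10],(240,560))]))
E
```

```text
tcp_pos: [0.548, 0.3815, 0.2048]
wrist_force: [-0.4, 0.0, -3.2]
gripper_width: 0.796
[-0.0528971  -0.23798164 -0.10133279]
```

View pics/c11.png

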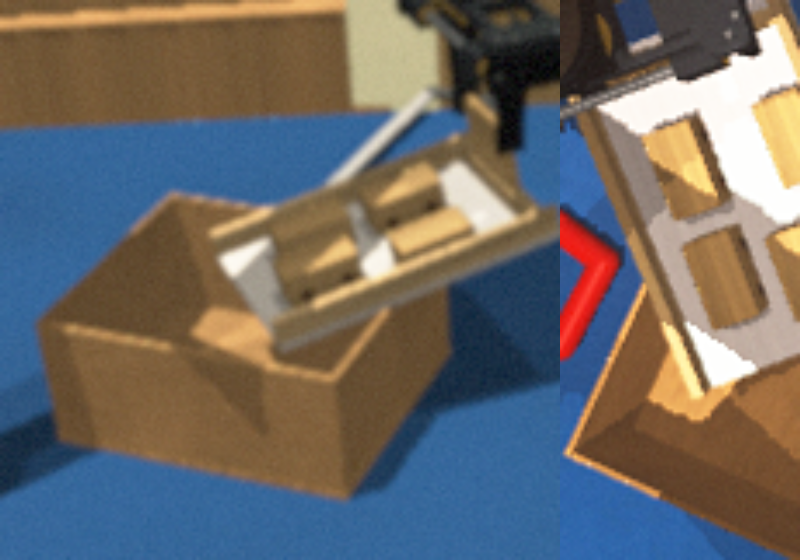

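```bash
python3 -m jog '0 -4.2 -1.6 5 0; 0 -4.2 -1.6 5 0; 0 -4.2 -1.6 5 0; 0 -4.2 -1.6 4 0; 0 0 0 0 0'|grep -E "tcp|wrist|width"
python3 -m jog '0 -4.9 -1.9 4 0; 0 -4.9 -1.9 4 0; 0 -4.9 -1.9 4 0; 0 -4.9 -1.9 4 0; 0 0 0 0 0'|grep -E "tcp|wrist|width"
cat >> h.py <<'E'
def edge(d):
    pass
E
python3 - <<'E'
from h import *
print(r.sense()["moment"]); d=cap("side","pics/s12.png");c=cap("top","pics/t12.png")
# blocks as wood-coloured blobs on white floor: report white-floor area and wood blobs in the tray region
p=c["pixels"]; print((p.min(2)>190)[200:400,90:330].sum())
E
```

```text
tcp_pos: [0.5313, 0.3753, 0.2238]
wrist_force: [-0.3, -0.0, -3.7]
gripper_width: 0.799
tcp_pos: [0.5117, 0.3677, 0.2399]
wrist_force: [0.4, 0.4, -4.4]
gripper_width: 0.797
[ 0.06077528 -0.32855866  0.02655938]
1110
```

```bash
cat > tilt.py <<'E'
from h import *
def lines(fn):
    g=cv2.imread(fn); g=cv2.Canny(cv2.GaussianBlur(cv2.cvtColor(g,cv2.COLOR_BGR2GRAY),(3,3),0),40,110)
    k=np.zeros_like(g); k[70:260,220:370]=g[70:260,220:370]
    L=cv2.HoughLinesP(k,1,np.pi/360,22,minLineLength=30,maxLineGap=5)
    return [] if L is None else sorted([(round(float(np.degrees(np.arctan2(y0-y1,x1-x0))),1),int(np.hypot(x1-x0,y1-y0)),int(x0),int(y0),int(x1),int(y1)) for x0,y0,x1,y1 in L[:,0]],key=lambda q:-q[1])[:12]
if __name__=="__main__":
    import sys
    d=r.capture("side")
    for t in range(0,50,5):
        T=np.radians(t);u=np.array([np.cos(.367)*np.cos(T),np.sin(.367)*np.cos(T),np.sin(T)]);o=np.array([.47,.31,.12])
        a=proj(d,o-.08*u);b=proj(d,o+.08*u);print(t,round(float(np.degrees(np.arctan2(a[1]-b[1],b[0]-a[0]))),1),end="; ")
    print()
    for fn in sys.argv[1:]: print(fn,*lines(fn),sep="\n ")
E
python3 tilt.py pics/s10.png pics/s11.png pics/s12.png
```

```text
0 13.9; 5 18.4; 10 22.8; 15 27.1; 20 31.3; 25 35.5; 30 39.6; 35 43.7; 40 47.8; 45 52.0; 
pics/s10.png
 (14.5, 64, 265, 156, 327, 140)
 (4.6, 62, 307, 238, 369, 233)
 (13.8, 58, 284, 159, 341, 145)
 (15.2, 49, 304, 188, 352, 175)
 (55.0, 48, 281, 209, 309, 169)
 (14.3, 48, 292, 158, 339, 146)
 (72.7, 47, 355, 151, 369, 106)
 (14.6, 47, 308, 186, 354, 174)
 (54.2, 44, 280, 211, 306, 175)
 (45.0, 43, 274, 121, 305, 90)
 (14.7, 39, 299, 148, 337, 138)
 (73.4, 38, 358, 131, 369, 94)
pics/s11.png
 (22.2, 95, 253, 173, 341, 137)
 (4.7, 86, 283, 240, 369, 233)
 (21.9, 83, 256, 163, 333, 132)
 (43.9, 76, 276, 123, 331, 70)
 (45.0, 65, 276, 119, 322, 73)
 (3.0, 58, 220, 76, 278, 73)
 (18.1, 51, 256, 139, 305, 123)
 (76.5, 51, 357, 165, 369, 115)
 (22.4, 49, 294, 157, 340, 138)
 (54.3, 48, 281, 209, 309, 170)
 (73.5, 45, 356, 151, 369, 107)
 (14.3, 44, 304, 188, 347, 177)
pics/s12.png
 (37.1, 82, 254, 174, 320, 124)
 (4.5, 77, 292, 239, 369, 233)
 (2.2, 51, 225, 75, 276, 73)
 (37.3, 47, 281, 128, 319, 99)
 (53.9, 45, 281, 209, 308, 172)
 (-48.7, 43, 295, 84, 324, 117)
 (35.7, 39, 288, 158, 320, 135)
 (72.0, 38, 352, 130, 364, 93)
 (-7.9, 36, 228, 124, 264, 129)
 (15.3, 34, 304, 188, 337, 179)
 (-20.6, 34, 321, 135, 353, 147)
 (-79.4, 32, 254, 164, 260, 196)
```

```bash
python3 -m jog '0 -5 -2 3.5 0; 0 -5 -2 3.5 0; 0 -5 -2 3 0; 0 -5 -2 3 0; 0 0 0 0 0'|grep -E "tcp|wrist|width"
python3 -m jog '0 0 0 0 0; 0 0 0 0 0; 0 0 0 0 0; 0 0 0 0 0; 0 0 0 0 0'|grep -E "tcp|wrist|width"
python3 - <<'E'
from h import *
d=cap("side","pics/s13.png");c=cap("top","pics/t13.png")
E
python3 tilt.py pics/s13.png | head -6
```

```text
tcp_pos: [0.4917, 0.3597, 0.2531]
wrist_force: [-0.1, 0.2, -2.0]
gripper_width: 0.797
tcp_pos: [0.4919, 0.3597, 0.2521]
wrist_force: [0.2, -0.1, -2.3]
gripper_width: 0.799
0 13.9; 5 18.4; 10 22.8; 15 27.1; 20 31.3; 25 35.5; 30 39.6; 35 43.7; 40 47.8; 45 52.0; 
pics/s13.png
 (42.5, 79, 254, 175, 313, 121)
 (42.0, 68, 262, 169, 313, 123)
 (3.0, 58, 220, 76, 278, 73)
 (-18.4, 56, 313, 136, 367, 154)
```

```bash
python3 -m jog '0 0 0 8 0; 0 0 0 8 0; 0 0 0 0 0; 0 0 0 0 0; 0 0 0 0 0'|grep -E "tcp|wrist|width"
python3 -m jog '0 0 0 0 0; 0 0 0 0 0; 0 0 0 0 0'|grep -E "wrist"
python3 - <<'E'
from h import *
d=cap("side","pics/s14.png");c=cap("top","pics/t14.png")
E
python3 tilt.py pics/s14.png | head -5
```

```text
tcp_pos: [0.4917, 0.3595, 0.2678]
wrist_force: [0.4, 0.3, -1.6]
gripper_width: 0.8
wrist_force: [-0.3, -0.8, -2.1]
0 13.9; 5 18.4; 10 22.8; 15 27.1; 20 31.3; 25 35.5; 30 39.6; 35 43.7; 40 47.8; 45 52.0; 
pics/s14.png
 (41.9, 92, 259, 176, 328, 114)
 (4.5, 76, 293, 239, 369, 233)
 (3.1, 56, 220, 76, 276, 73)
```

```bash
python3 -m jog '0 0 0 10 0; 0 0 0 20 0; 0 0 0 25 0; 0 0 0 25 0; 0 0 0 20 0'|grep -E "tcp"
python3 -m jog '0 5 -20 0 0; 0 8 -34 0 -3; 0 8 -34 0 -3; 0 8 -34 0 -3; 0 8 -34 0 -3'|grep -E "tcp"
python3 -m jog '0 8 -34 0 -3; 0 8 -34 0 -3; 0 8 -34 0 -1.4; 0 8 -34 0 0; 0 8 -34 0 0'|grep -E "tcp"
python3 -m jog '0 8 -34 0 0; 0 6 -24 0 0; 0 3 -10 0 0; 0 0 0 0 0; 0 0 0 0 0'|grep -E "tcp|ee|wrist"
python3 - <<'E'
from h import *
d=cap("side","pics/s15.png");c=cap("top","pics/t15.png")
f=lambda c:cv2.cvtColor(c["pixels"],cv2.COLOR_RGB2BGR)
cv2.imwrite("pics/c15.png",np.hstack([cv2.resize(f(d)[70:310,180:480-40],(433,400)),cv2.resize(f(c)[160:400,90:310],(367,400))]))
E
```

```text
tcp_pos: [0.4921, 0.3597, 0.3704]
tcp_pos: [0.5286, 0.2014, 0.3677]
tcp_pos: [0.5683, 0.0316, 0.3677]
tcp_pos: [0.5856, -0.0337, 0.3681]
ee_rot: [[1.0, 0.029, -0.0], [0.029, -1.0, 0.0], [-0.0, -0.0, -1.0]]
wrist_force: [-0.7, 0.7, -1.6]
```

View pics/c15.png

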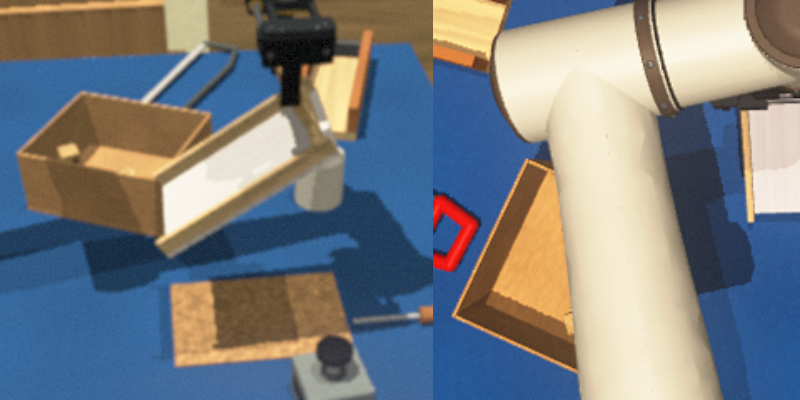

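```bash
python3 -m jog '0 -2 5 -20 0; 0 0 0 -40 0; 0 0 0 -40 0; 0 0 0 -40 0; 0 0 0 -20 0'|grep -E "tcp|wrist"
python3 -m jog '0 0 0 -5 0; 0 0 0 0 0; 0 0 0 0 0'|grep -E "tcp|wrist"
python3 - <<'E'
from h import *
d=cap("side","pics/s16.png")
for t in range(20,45,5):
        T=np.radians(t);u=np.array([np.cos(.025)*np.cos(T),np.sin(.025)*np.cos(T),np.sin(T)]);o=np.array([.5,-.1,.1])
        a=proj(d,o-.08*u);b=proj(d,o+.08*u);print(t,round(float(np.degrees(np.arctan2(a[1]-b[1],b[0]-a[0]))),1),end="; ")
import tilt; 
g=cv2.Canny(cv2.cvtColor(cv2.imread("pics/s16.png"),cv2.COLOR_BGR2GRAY),40,110); k=np.zeros_like(g);k[150:310,260:420]=g[150:310,260:420]
for x0,y0,x1,y1 in sorted(cv2.HoughLinesP(k,1,np.pi/360,25,minLineLength=45,maxLineGap=5)[:,0].tolist()): print(round(float(np.degrees(np.arctan2(y0-y1,x1-x0))),1),x0,y0,x1,y1)
E
```

```text
tcp_pos: [0.5825, -0.0286, 0.2056]
wrist_force: [0.2, 0.8, -2.0]
tcp_pos: [0.5847, -0.029, 0.2046]
wrist_force: [-0.3, 0.2, -1.6]
20 19.7; 25 23.6; 30 27.7; 35 31.8; 40 36.2; 29.7 274 240 346 199
30.8 277 229 344 189
30.8 278 232 345 192
29.5 279 274 355 231
56.0 280 212 311 166
30.2 282 274 356 231
29.7 284 282 356 241
29.6 284 283 358 241
6.6 285 286 354 278
3.9 296 288 355 284
-73.7 372 206 386 254
-69.6 386 257 405 308
```

```bash
python3 -m jog '0 -1 0 -10 0; 0 0 0 -9 0; 0 0 0 0 0'|grep -E "tcp|wrist"
python3 -m jog '0 8 0 -7.5 0; 0 8 0.5 -7.5 0; 0 8 0 -7.5 0; 0 6.6 0.5 -7.8 0; 0 6.7 0 -7.8 0'|grep -E "tcp|wrist|width"
python3 -m jog '0 5.9 0 -8.4 0; 0 5.9 0.5 -8.4 0; 0 5.2 0 -8.9 0; 0 5.2 0 -8.8 0; 0 0 0 0 0'|grep -E "tcp|wrist|width"
```

```text
tcp_pos: [0.5818, -0.0295, 0.1828]
wrist_force: [-0.8, 0.1, -1.6]
tcp_pos: [0.6207, -0.0283, 0.1454]
wrist_force: [-0.9, 0.3, -0.4]
gripper_width: 0.801
tcp_pos: [0.6425, -0.0278, 0.1106]
wrist_force: [-0.5, 1.2, -0.4]
gripper_width: 0.8
```

```bash
python3 -m jog '0 4.4 0 -9.3 0; 0 4.4 0.5 -9.3 0; 0 3.5 0 -7 0; 0 2 0 -4 0; 0 0 0 0 0'|grep -E "tcp|wrist|width"
python3 -m jog '0 1 0 -3 0; 0 0 0 0 0; 0 0 0 0 0'|grep -E "tcp|wrist|width"
python3 -m jog '0 0 0 -2 0; 0 0 0 0 0; 0 0 0 0 0'|grep -E "tcp|wrist|width"
```

```text
tcp_pos: [0.6562, -0.0274, 0.0813]
wrist_force: [-0.1, 0.2, -0.8]
gripper_width: 0.8
tcp_pos: [0.6576, -0.0273, 0.0791]
wrist_force: [-0.8, 0.6, -0.6]
gripper_width: 0.799
tcp_pos: [0.6582, -0.0273, 0.0773]
wrist_force: [0.8, -0.7, 0.6]
gripper_width: 0.803
```

Expected flat contact is at about TCP z 0.075. I'll lower the last bit, release gently and check.

```bash
python3 -m jog '0 0 0 -2 0; 0 0 0 0 0; 0 0 0 0 0'|grep -E "tcp|wrist|width"
python3 -m jog '0 0 0 -1.5 0; 0 0 0 0 0; 0 0 0 0 0'|grep -E "tcp|wrist|width"
python3 -m jog '0 0 0 -1.5 0; 0 0 0 0 0; 0 0 0 0 0'|grep -E "tcp|wrist|width"
```

```text
tcp_pos: [0.6584, -0.0273, 0.0759]
wrist_force: [0.2, 0.5, 4.9]
gripper_width: 0.801
tcp_pos: [0.6584, -0.0273, 0.0759]
wrist_force: [-1.5, 0.9, 11.1]
gripper_width: 0.798
tcp_pos: [0.6584, -0.0273, 0.0759]
wrist_force: [-4.5, 1.5, 16.1]
gripper_width: 0.8
```

```bash
python3 -m jog '0 0 0 3 0; 0 0 0 0 0; 0.85 0 0 0 0; 0.95 0 0 0 0; 1 0 0 0 0'|grep -E "wrist|width"
python3 -m jog '1 0 0 0 0; 1 0 0 20 0; 1 0 0 50 0; 1 0 0 60 0; 1 0 0 60 0'|grep -E "tcp|wrist|width"
python3 -m jog '1 -35 -45 0 0; 1 -35 -45 0 0; 1 -35 -45 0 0; 1 -35 -45 0 0; 1 -35 -45 0 0'|grep -E "tcp"
python3 -m jog '1 -35 -45 0 0; 1 -35 -45 0 0; 1 -20 -45 0 0; 1 0 0 0 0; 1 0 0 0 0'|grep -E "tcp|wrist"
python3 - <<'E'
from h import *
c=cap("top","pics/t17.png");d=cap("side","pics/s17.png"); hsv=cv2.cvtColor(c["pixels"],cv2.COLOR_RGB2HSV)
k=np.zeros((480,640),np.uint8); k[190:300,265:355]=((hsv[...,1]<40)&(hsv[...,2]>170))[190:300,265:355]
ct=max(cv2.findContours(k,0,1)[0],key=cv2.contourArea)
w=np.array([ray(c,*p,.009)[:2]*1000 for p in ct[:,0]],np.float32); print("floor",cv2.minAreaRect(w))
# beech blobs: inside carton (brighter/less saturated than cardboard?) and anywhere on the bench
for b in blocks(c,(240,480,150,340),.0,60): print("bench",np.round(b))
g=cv2.Canny(cv2.cvtColor(cv2.imread("pics/s17.png"),cv2.COLOR_BGR2GRAY),40,110); q=np.zeros_like(g);q[215:300,270:400]=g[215:300,270:400]
for x0,y0,x1,y1 in cv2.HoughLinesP(q,1,np.pi/360,30,minLineLength=50,maxLineGap=5)[:,0].tolist()[:6]: print(round(float(np.degrees(np.arctan2(y0-y1,x1-x0))),1),x0,y0,x1,y1)
print("expected", [proj(d,p).round(1).tolist() for p in ([.436,-.111,.029],[.674,-.105,.029],[.658,-.027,.083])])
p=c["pixels"][250:390,98:240].astype(int)
for cn in cv2.findContours((cv2.Canny(c["pixels"],60,150)[250:390,98:240]),0,1)[0]:
    if cv2.contourArea(cn)>60: print("carton blob",cv2.boundingRect(cn),cv2.contourArea(cn))
E
```

```text
wrist_force: [0.3, 0.6, -0.3]
gripper_width: 0.965
tcp_pos: [0.6574, -0.0274, 0.2666]
wrist_force: [0.6, 0.1, 0.1]
gripper_width: 1.002
tcp_pos: [0.4813, -0.2535, 0.2651]
tcp_pos: [0.3925, -0.3872, 0.2647]
wrist_force: [0.6, 0.5, 0.4]
floor ((541.3959350585938, -29.902801513671875), (219.98062133789062, 139.9320068359375), 1.43601655960083)
bench [ 432.  285.  424. -353.   92.   33.  -36.]
bench [ 462.  209.  637. -440.   33.   27.   90.]
bench [310. 228. 555. -30. 246. 171.   1.]
bench [ 472.  157.  778. -467.   53.   45.  -90.]
4.4 277 234 381 226
4.6 283 237 382 229
4.6 284 279 334 275
4.6 283 242 358 236
-22.1 282 248 341 272
4.5 302 288 353 284
expected [[284.5, 279.3], [390.5, 270.5], [379.2, 230.5]]
carton blob (3, 5, 127, 133) 9632.0
```

```bash
python3 - <<'E'
from h import *
C=r.capture("top")
for n,roi in (("t",(100,238,252,390)),("s",(195,310,125,210))):
    a=cv2.imread(f"pics/{'top' if n=='t' else 'side'}0.png"); b=cv2.imread(f"pics/{n}17.png")
    x0,x1,y0,y1=roi
    hb=cv2.cvtColor(b,cv2.COLOR_BGR2HSV)[y0:y1,x0:x1].astype(int); ha=cv2.cvtColor(a,cv2.COLOR_BGR2HSV)[y0:y1,x0:x1].astype(int)
    e=cv2.Canny(b,50,130)[y0:y1,x0:x1]
    m=(np.abs(hb[...,1]-ha[...,1])>25).astype(np.uint8)
    N,_,st,ce=cv2.connectedComponentsWithStats(cv2.morphologyEx(m,cv2.MORPH_OPEN,np.ones((3,3))))
    for i in range(1,N):
        if st[i,4]>50:
            u,v=ce[i]+[x0,y0]; print(n,st[i].tolist(),np.round([u,v]),np.round(ray(C,u,v,.035)*1000) if n=="t" else "", hb[int(ce[i][1]),int(ce[i][0])])
# coarse luminance map of the carton from the top
b=cv2.imread("pics/t17.png",0)[252:390,100:238]
for row in cv2.resize(b,(46,46),interpolation=cv2.INTER_AREA): print("".join(" .:-=+*#%@"[min(9,int(x)//24)] for x in row))
E
```

```text
t [71, 96, 12, 9, 73] [177. 352.] [262. 312.  35.] [ 21 135 248]
s [0, 0, 72, 85, 5306] [229. 166.]  [16 75 58]
-----------------:::::::::--------------------
---------------*+-::::::::::------------------
--------------+==*+---::::::::----------------
--------------*---=**-:-::::::::--------------
-------------+=----###*=--::::::::------------
-------------*----+%#%##*+---::::::::---------
------------++----#%%%%%%##+---:::::::--------
------------#----=%%%%%%%%%##*=--::::::::-----
-----------=+----*%%%%%%%%%%%%#*=--::::::::---
::---------*----=%%%%%%%%%%%%%%##*=---::::::--
-::-------=+----*%%%%%%%%%%%%%%%%##*+---::::--
--::------*----=%%%%%%%%%%%%%%##%#####+---::-:
----::---=+----*#%%%%%%%%%%%%%#%%#######*=:-::
-----:---*----=#%%%%%%%%%#%%############*++--:
---==:--=+----+#%%%%%%%%#########%######+*--::
---=-:--*=----####%%%%%%###############*=+--::
--==:--=*----+######%%########++==#####+*=-:::
--=-:--+=----#####%#%%########====*####=*-=:::
-==----*----+########%%#######=++--%##+*=--:::
-=-:--+=----#######%%%%#######%%%:-###+*---:::
=-:---*----+#####%#%#%%######%%%@=-*#+*+---:::
=
[... 473 characters left out ...]
------==+====*#%%#%#*+#---###*=-=---------
++-:--------=======*####%@%=--+#=*--=---------
-=*+-:-::------======+*%%%@#---+++------------
---=+*-::::------======#%%%%+#-=*-------------
------+*=::--------====*%#%%%%+=+-=-----------
--------+*+-::-------===+=#%@%+*--------------
----------=*+-:---------==*%*+=+--------------
------------=*+-:---------====*---------------
--------------=**=:-:-------==*-=-------------
-----------------+*=::--::--:+=---------------
-------------------+*+-:--::-*----------------
---------------------=*+-:::+=----------------
-----------------------=++-:*-----------------
--------------------------+*+-----------------
----------------------------------------------
```

```bash
python3 -m jog '1 0 0 0 0; 1 0 0 0 0'|head -1; python3 -c "
from station import r
print(r.finish_job())"
```

```text
time_s: 52.08
the job is handed in; nothing more can be done
None
```

The job is handed in at about 52 s, with no verdict returned: all four blocks were loaded onto the tray, the plunger was pushed to its stop and released, the blocks were tipped into the carton, and the empty tray measured flat and square on its mat. That all four are in the carton comes from the tray's weight drop and a brightness map, since I had no picture views left for a final look.

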